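# Seat the scraper in the honing jig and hold the stone slide at its mark

### The arm

A 6-joint arm with a two-finger parallel gripper is mounted at the origin on the work surface; the furniture and walls round the work are solid. World frame = base frame: x ahead of the robot, y to its left, z up, the work surface at z = 0. Lengths are in m, angles in rad, forces in N, time in s.
With the tool pointing down it reaches from about 0.35 to 0.975 m from the base axis. Payload 4.9 kg.
Tool frame: the origin (TCP) lies at the centre of the arm's flange, where the gripper is bolted on; the fingertips stand 173 mm ahead of it and the grasp point (between the pads) lies 155 mm ahead of it; z points along the fingers, y is the line along which they close (so a half turn about z gives the same grasp; the last joint's range is limited). The gripper opens to 85 mm and grips with 20 to 120 N. Pads are 22 mm wide; open, the fingers measure 114 mm over their backs; the gripper's body (76 mm by 85 mm) begins 54 mm behind the grasp point. The pads swing forward as they close: fully open they stand 13 mm farther back than shut.
Start: joints at [-1.447, 0.053, 1.613, -0, 1.476, -0.119], TCP at [0.15, -0.607, 0.405] pointing down, gripper open.
Joint ranges: [-3.01, 3.01], [-1.01, 2.22], [0.06, 2.58], [-1.02, 4.17], [0.09, 2.62], [-3.14, 3.14]. Speed limits (rad/s): [2.57, 2.57, 3.14, 3.14, 3.14, 3.14].

### API

Orientations are given as a rotation vector (axis times angle).
In Python, from workcell import ctrl, fingers, status, cams, search_frame, silhouettes, tip_of gives the robot as it stands. Calls block until the motion is done:
- ctrl.reach(position, orientation): joint-space move of the TCP to a pose.
- ctrl.movel(position, feed=0.15, rotation=None): straight line of the TCP; rotation=None keeps the orientation; feed is the mean speed in m/s.
- ctrl.movej(angles): joint-space move.
- fingers.move_gripper(opening, squeeze=None): finger opening in m; squeeze is the grip in N (None keeps the last); returns when the fingers have stopped.
- ctrl.dwell(seconds).
- ctrl.solve_ik(position, orientation): joint angles nearest the present ones, or None.
- status.read_state(): the state.
- cams.read_camera(name): name is "scene" or "top" or "wrist"; returns (picture, depth): 480x640x3 uint8, red, green, blue; 480x640 float32, m along the optical axis (not along the pixel's ray), 0 where there is no reading.
- cams.calibration(name): a dict with "fx", "fy", "cx", "cy" (pixels), "position" and "orientation" of the camera in the world; the wrist camera has in their place "T_tool_cam" (4x4, takes a point from camera to tool coordinates, whose origin is the TCP and whose axes are the flange's). Camera axes: x right, y down, z forward; pixel columns grow to the right and rows downward; lengths in m; the calibration is good to about 2 mm. A picture is of the moment at which its call begins: read the wrist's pose just before it. calibration takes no time and is no camera call.
A pose or a line that the arm cannot do raises ctrl.PlanningError and nothing moves.
- ctrl.job_done(): hands the job in; it is judged then, once.
Trained networks look in the newest picture that a camera, given by its name, has taken for a name from the list of things; names that differ only in an ending like _2 or _b are one class to them, and where a whole thing is asked for, a point or a joint stands for the part that bears it (a point fixed in the world has none). Each returns a list of dicts, best first, with "score" (0 to 1); they miss things now and then, are a little off and sometimes report something else, mostly with a low value. They report only what shows in the picture. A call takes as long as a camera call.
- search_frame(query, camera): "extent" ([left, top, right, bottom] in pixels, round what is visible of it).
- silhouettes(query, camera): "mask" (480x640 bool, what is visible of it) and "extent" ([left, top, right, bottom] in pixels, round what is visible of it).
- tip_of(query, camera): "position" ([column, row] in pixels: a listed point, or the origin of a listed thing).
The state is a dict: "t": time; "qpos": joint angles; "qd": joint speeds; "tau": joint torques, N m; "tcp_pos": TCP position; "tcp_rot": TCP orientation; "ft_force": force on the tool from outside, world axes, zero at the start; "wrist_torque": the same for the moment, N m; "opening": finger opening in m; "grasp_force": force on a finger pad.
Only numpy, scipy, OpenCV 4.12 (cv2) and the standard library are available. Lean on these libraries where they do the work, as an engineer would, in place of code of your own. Each camera call takes 0.05 s, during which the arm holds its last target. There are 200 camera calls.

### The job

Take the scraper out of its wooden rest, set it edge down into the slot of the honing jig until it sits fully home, and let go of it. Then pull the jig's spring-loaded stone slide out by its black T-handle until the pointer stands level with the red mark, and finish while still holding it there, because the spring pulls it back if you let go. Leave the wax tin and the tape roll alone.

Things in the scene. Friction and masses are not known exactly. Their poses are not given: they have to be found in the camera images.
- scraper: Loose scraper, 0.25 kg: steel blade 110 x 5 mm with a dark wooden back 110 x 18 mm on top, standing edge down. Origin: middle of the lower edge; x along the edge, y through the thickness, z up. Blade z 0 to 45 mm, back z 45 to 75 mm (grip it across y at z 62 mm or so). Alike both ways round. It may lean a few degrees in its rest.
- rest: Fixed light wooden rest, 140 x 60 x 40 mm, in which the scraper stands at the start: slot along its x, 7 mm wide, floor 8 mm above the bench. Origin: centre of its underside.
- jig: Fixed jig: base 10 mm thick, 120 mm wide (y), x -248 to +72 mm; on it a wooden slotted block 130 (x) x 60 mm, top at z 50 mm. Origin: on the bench under the slot's centre. Slot along x: 118 x 7 mm, mouth bevelled to 18 mm, floor at z 22 mm (a seated scraper's origin is at x 0, y 0, z 22 mm, its top at z 97). The slide pulls out along the jig's -x.
- stone_slide: Spring-return stone slide of the jig, moves only along the jig's x, from home 100 mm out towards -x. Its origin coincides with the jig's origin when home. The spring pulls it home with 3.6 N at home, plus 0.6 N for each 10 mm pulled out; it goes right back when let go.
- handle (a point): Centre of the slide's black T-handle: a bar 14 mm thick (jig x), 60 mm long (jig y), 26 mm high, carried on a post; at home it is at jig x -130 mm, y 0, z 75 mm (z 62 to 88 mm). Can be gripped from above across its thickness. Axes as the jig.
- pointer (a point): Tip of the slide's dark pointer, beside the white scale: at home at jig x -130 mm, y +48 mm, z 14.5 mm; moves with the slide. Axes as the jig.
- mark: Fixed red mark, 10 x 14 x 12 mm, on the jig's base beside the pointer's path (jig y +53 mm), 45 to 80 mm further out than the pointer's home. Origin: centre of its underside, in the middle of its 3 mm thick fin; axes as the jig. The pointer is on the mark when both have the same jig x.
- wax_tin: Round brown wax tin, 77 mm across, 32 mm high, a bystander. Origin: centre of its underside.
- tape: White roll of tape, 72 mm across, 36 mm high, a bystander. Origin: centre of its underside.

How it is judged:
By the outcome, as a careful person would: the job done as asked, in the order asked, and still so for the second after the job is handed in, while the arm keeps its last pose, push and grip.
It also fails if it takes over 56 s, if anything falls off the work surface, if the arm or the gripper's body presses on something with over 40 N, if the wrist force passes 120 N, or if a joint passes its speed limit or range.

## Working session

There is one attempt and no reset: what is moved stays moved. The work goes in short steps, each a Python script; the robot and the scene stay as the last script left them, time stands still between calls to the robot, and variables do not carry over. Pictures are saved under pics/ and viewed, at most 10 in all, crops included, and the job is handed in when it is done.

```bash
mkdir -p pics; ls; cat > h.py <<'E'
import numpy as np, cv2
from scipy.spatial.transform import Rotation as R
from workcell import ctrl, fingers, status, cams, search_frame, silhouettes, tip_of
def cam(name):
    c=cams.calibration(name)
    if "T_tool_cam" in c:
        s=status.read_state(); T=np.eye(4); T[:3,:3]=R.from_rotvec(s["tcp_rot"]).as_matrix(); T[:3,3]=s["tcp_pos"]
        T=T@np.array(c["T_tool_cam"])
    else:
        T=np.eye(4); o=np.array(c["orientation"]); T[:3,:3]=o if o.shape==(3,3) else R.from_rotvec(o).as_matrix(); T[:3,3]=c["position"]
    return c,T
def cloud(name):
    c,T=cam(name); im,d=cams.read_camera(name)
    v,u=np.mgrid[:480,:640]
    P=np.stack([(u-c["cx"])/c["fx"]*d,(v-c["cy"])/c["fy"]*d,d],-1)@T[:3,:3].T+T[:3,3]
    P[d<=0]=np.nan
    return im,P,c,T
def atz(px,z,c,T):
    r=T[:3,:3]@np.array([(px[0]-c["cx"])/c["fx"],(px[1]-c["cy"])/c["fy"],1]); return T[:3,3]+r*(z-T[2,3])/r[2]
def proj(p,c,T):
    q=T[:3,:3].T@(np.asarray(p)-T[:3,3]); return np.array([q[0]/q[2]*c["fx"]+c["cx"],q[1]/q[2]*c["fy"]+c["cy"]])
def save(n,im): cv2.imwrite(f"pics/{n}.png",im[...,::-1])
E
python3 - <<'E'
from h import *
for n in("top","scene"):
    print(n,cams.calibration(n))
    im,P,c,T=cloud(n); save(n+"1",im)
    for q in("scraper","rest","jig","stone_slide","mark","wax_tin","tape"):
        for s in silhouettes(q,n)[:2]:
            p=P[s["mask"]]; p=p[np.isfinite(p[:,0])]
            if not len(p): continue
            rc=cv2.minAreaRect(p[:,:2].astype(np.float32)*1000)
            print(q,round(s["score"],2),s["extent"],np.round(np.median(p,0),3),np.round(np.percentile(p[:,2],[2,98]),3),np.round(rc[0]),np.round(rc[1]),round(rc[2],1))
    for q in("handle","pointer","mark","jig","scraper","rest"):
        print("tip",q,[(np.round(t["position"],1),round(t["score"],2)) for t in tip_of(q,n)[:2]])
E
```

```text
pics
workcell.py
top {'fx': 565.0180996092438, 'fy': 565.0180996092438, 'cx': 324.0555079403135, 'cy': 232.90481407211678, 'position': array([ 0.20749092, -0.03272338,  1.51188792]), 'orientation': array([-2.15032372,  2.10656299, -0.22713918])}
scraper 0.82 [170.2, 193.5, 190.0, 229.8] [0.539 0.32  0.082] [0.058 0.089] [538. 321.] [ 31. 108.] 84.0
rest 0.89 [163.5, 187.4, 201.0, 242.5] [0.53  0.309 0.04 ] [0.007 0.047] [540. 328.] [ 76. 139.] 75.3
rest 0.23 [437.8, 235.5, 465.4, 265.5] [ 0.448 -0.398  0.036] [0.008 0.044] [ 449. -400.] [69. 72.] 31.5
jig 0.69 [249.3, 211.9, 373.9, 269.3] [ 0.477 -0.028  0.013] [0.004 0.085] [483. -28.] [321. 125.] 84.2
jig 0.69 [306.8, 224.7, 333.2, 253.8] [ 0.479 -0.066  0.08 ] [0.011 0.094] [486. -53.] [74. 55.] 59.2
stone_slide 0.81 [280.9, 226.7, 334.2, 256.1] [ 0.479 -0.065  0.027] [0.008 0.094] [499. -21.] [136.  73.] 66.2
wax_tin 0.74 [429.3, 198.7, 460.9, 229.3] [ 0.556 -0.382  0.032] [0.004 0.039] [ 559. -384.] [77. 78.] 51.4
tape 0.68 [437.3, 238.5, 467.8, 266.3] [ 0.448 -0.399  0.036] [0.001 0.044] [ 448. -402.] [79. 72.] 82.5
tip handle 
[... 871 characters left out ...]
09 ] [ 502. -109.] [ 59. 158.] 36.9
mark 0.29 [261.9, 226.1, 404.6, 317.5] [0.464 0.015 0.013] [0.005 0.084] [489. -34.] [334. 143.] 84.2
wax_tin 0.81 [386.8, 185.1, 415.7, 198.8] [ 0.547 -0.367  0.031] [0.003 0.035] [ 1038. -1098.] [  76. 1806.] 34.0
tape 0.78 [426.0, 194.8, 445.4, 216.0] [ 0.452 -0.375  0.033] [0.006 0.039] [ 455. -394.] [44. 73.] 11.7
tip handle [(array([354.1, 232.7]), 0.6)]
tip pointer [(array([361.3, 266.2]), 0.67)]
tip mark [(array([388.4, 261.5]), 0.37), (array([440.4, 209.2]), 0.36)]
tip jig [(array([306.8, 287.6]), 0.75)]
tip scraper [(array([184.3, 347.1]), 0.9), (array([384. , 260.1]), 0.21)]
tip rest [(array([186.4, 349. ]), 0.65), (array([362.8, 264.1]), 0.46)]
```

```bash
python3 - <<'E'
from h import *
a=cv2.imread("pics/top1.png")[170:290,140:480]; b=cv2.imread("pics/scene1.png")[170:400,120:470]
a=cv2.resize(a,(780,275),interpolation=cv2.INTER_CUBIC); b=cv2.resize(b,(494,324))
o=np.zeros((600,780,3),np.uint8); o[:275]=a; o[276:,:494]=b; cv2.imwrite("pics/v1.png",o)
print(cams.calibration("wrist"))
s=status.read_state(); print(s["tcp_pos"],R.from_rotvec(s["tcp_rot"]).as_matrix().round(2),s["t"])
E
```

```text
{'fx': 410.73633588355324, 'fy': 410.73633588355324, 'cx': 316.6584458991295, 'cy': 237.31149833007836, 'T_tool_cam': array([[-6.31760879e-04, -9.62558146e-01, -2.71074560e-01,
         6.93470777e-02],
       [ 9.99999793e-01, -6.41536286e-04, -5.25492687e-05,
         8.61937020e-06],
       [-1.23322440e-04, -2.71074537e-01,  9.62558352e-01,
         3.05709413e-02],
       [ 0.00000000e+00,  0.00000000e+00,  0.00000000e+00,
         1.00000000e+00]])}
[ 0.1502438  -0.60664685  0.40471409] [[ 0.97  0.24  0.  ]
 [ 0.24 -0.97 -0.  ]
 [ 0.    0.   -1.  ]] 1.4
```

View pics/v1.png

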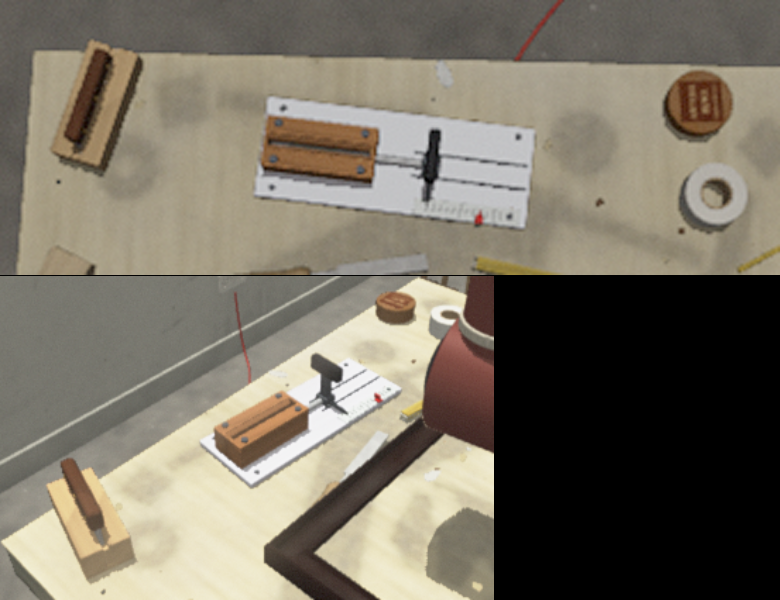

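```bash
python3 - <<'E'
import cv2,numpy as np
a=cv2.resize(cv2.imread("pics/top1.png"),(400,300),interpolation=cv2.INTER_AREA);b=cv2.resize(cv2.imread("pics/scene1.png"),(400,300),interpolation=cv2.INTER_AREA)
cv2.imwrite("pics/v2.png",np.hstack([a,b]))
from h import *
for n in("top","scene"):
    im,P,c,T=cloud(n)
    for (r,col) in ([(300,320),(330,320),(360,320),(400,320),(440,320)] if n=="top" else [(330,360),(350,330),(380,320),(380,440),(200,450),(400,370)]): print(n,r,col,P[r,col].round(3))
E
```

```text
top 300 320 [ 0.321 -0.052 -0.   ]
top 330 320 [ 0.226 -0.044  0.696]
top 360 320 [ 0.185 -0.045  0.699]
top 400 320 [ 0.131 -0.046  0.704]
top 440 320 [ 0.08  -0.047  0.711]
scene 330 360 [0.252 0.193 0.154]
scene 350 330 [0.256 0.254 0.161]
scene 380 320 [0.238 0.294 0.153]
scene 380 440 [0.163 0.077 0.002]
scene 200 450 [0.217 0.051 0.319]
scene 400 370 [0.172 0.276 0.154]
```

View pics/v2.png

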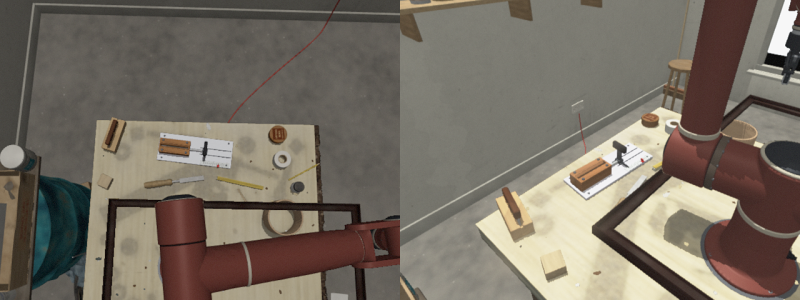

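```bash
cat >> h.py <<'E'
def down(deg):
    a=np.radians(deg); return R.from_matrix(np.array([[np.cos(a),np.sin(a),0],[np.sin(a),-np.cos(a),0],[0,0,-1]])).as_rotvec()
def rect(p):
    rc=cv2.minAreaRect(p[:,:2].astype(np.float32)*1000); (w,h),a=rc[1],rc[2]
    if w<h: w,h,a=h,w,a+90
    return np.round(rc[0],1),round(w,1),round(h,1),round((a+90)%180-90,2)
def band(P,m,lo,hi):
    p=P[m]; p=p[np.isfinite(p[:,0])]; return p[(p[:,2]>lo)&(p[:,2]<hi)]
E
python3 - <<'E'
from h import *
ctrl.reach([0.47,-0.03,0.42],down(-6)); ctrl.dwell(0.2)
im,P,c,T=cloud("wrist"); save("wj",im); np.savez("wj.npz",im=im,P=P,T=T)
print(status.read_state()["t"])
for q in("jig","stone_slide"):
  for s in silhouettes(q,"wrist")[:1]:
    print(q,s["score"],s["extent"])
    if q=="jig":
        for lo,hi in((.044,.056),(.006,.014)):
            p=band(P,s["mask"],lo,hi); print(len(p),rect(p),np.median(p[:,2]))
for q,z in(("handle",.075),("pointer",.0145),("mark",.01),("jig",0)):
    for t in tip_of(q,"wrist")[:2]: print(q,t["score"],np.round(t["position"],1),atz(t["position"],z,c,T).round(4))
ctrl.reach([0.54,0.31,0.40],down(-12)); ctrl.dwell(0.2)
im,P,c,T=cloud("wrist"); save("ws",im); np.savez("ws.npz",im=im,P=P,T=T)
for q in("scraper","rest"):
    for s in silhouettes(q,"wrist")[:1]:
        print(q,s["score"],s["extent"])
        for lo,hi in((.07,.1),(.035,.045)):
            p=band(P,s["mask"],lo,hi)
            if len(p): print(len(p),rect(p),np.median(p[:,2]))
    for t in tip_of(q,"wrist")[:1]: print(q,t["score"],np.round(t["position"],1),atz(t["position"],.008,c,T).round(4))
print(status.read_state()["t"])
cv2.imwrite("pics/v3.png",np.vstack([cv2.imread("pics/wj.png")[100:400],cv2.imread("pics/ws.png")[90:390]]))
E
```

```text
4.1
jig 0.76 [123.6, 121.4, 492.5, 252.4]
9822 (array([487.7,  31.7]), 189.6, 60.3, 84.1) 0.05008077895953986
30605 (array([481.5, -26.4]), 319.8, 120.5, 84.1) 0.010346825412879679
stone_slide 0.95 [173.2, 159.9, 377.0, 239.6]
handle 0.8 [363.6 198.5] [ 0.4782 -0.0676  0.075 ]
handle 0.73 [217.8 183. ] [0.502  0.0426 0.075 ]
pointer 0.58 [355.5 241. ] [ 0.4265 -0.0627  0.0145]
jig 0.57 [218.2 185.7] [0.4906 0.0618 0.    ]
scraper 0.88 [280.9, 144.9, 314.3, 296.1]
3556 (array([540.1, 324.3]), 108.9, 18.1, -15.57) 0.08264295795265883
67 (array([533.3, 327.5]), 123.8, 21.7, -15.65) 0.04024425795328368
scraper 0.61 [298.9 208.7] [0.5382 0.3261 0.008 ]
rest 0.84 [263.0, 123.7, 341.0, 296.4]
8 (array([568.3, 317. ]), 26.5, 2.5, -57.57) 0.07918584696975606
7996 (array([539.8, 324.5]), 139.5, 59.9, -15.54) 0.04018620719327748
rest 0.55 [302. 204.] [0.5418 0.3224 0.008 ]
6.1583
```

View pics/v3.png

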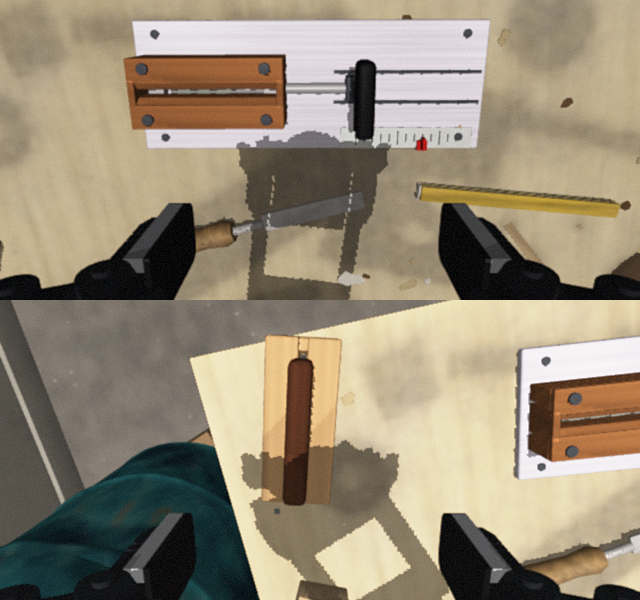

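```bash
python3 - <<'E'
from h import *
D=np.load("wj.npz"); im,P,T=D["im"].astype(int),D["P"],D["T"]; c=cams.calibration("wrist")
u=np.array([np.cos(np.radians(84.1)),np.sin(np.radians(84.1))]); v=np.array([-u[1],u[0]])
ok=np.isfinite(P[...,0]); 
m=ok&(P[...,2]>.044)&(P[...,2]<.056)&(P[...,1]>-.02)&(P[...,1]<.2)&(P[...,0]>.4)
print("block",m.sum(),rect(P[m]))
o=np.array([.4905,.0611])
def J(p): return ((p-o)@u*1000).round(1),((p-o)@v*1000).round(1)
red=(im[...,0]>150)&(im[...,1]<60)&(im[...,2]<60); rr,cc=np.nonzero(red); print(red.sum(),cc.min(),cc.max(),rr.min(),rr.max())
for r in range(rr.min(),rr.max()+1):
    k=cc[rr==r]; print(r,k.min(),k.max(),[np.round(J(atz((k.mean(),r),z,c,T)[:2]),1) for z in (.010,.022)])
p=P[red&ok]; print("redz",np.percentile(p[:,2],[5,50,95]),[J(q[:2]) for q in p[:3]], np.median((p[:,:2]-o)@u))
# dark pointer?
D=np.load("ws.npz"); P2=D["P"]
a=np.radians(-15.56); U=np.array([np.cos(a),np.sin(a)]);V=np.array([-U[1],U[0]]); q=(P2[...,:2]-[.540,.3244]); x=q@U;y=q@V
m=np.isfinite(x)&(abs(x)<.05)&(abs(y)<.007)&(P2[...,2]>.07)
A=np.c_[x[m],y[m],np.ones(m.sum())]; print("plane",np.linalg.lstsq(A,P2[...,2][m],rcond=None)[0])
m2=np.isfinite(x)&(abs(x)<.07)&(abs(y)<.012)&(P2[...,2]>.07); print("top y",y[m2].min(),y[m2].max(),"x",x[m2].min(),x[m2].max())
b=cv2.imread("pics/wj.png")[200:270,310:480]; cv2.imwrite("pics/v4.png",cv2.resize(b,(780,321),interpolation=cv2.INTER_CUBIC))
E
```

```text
block 9802 (array([490.8,  61.3]), 130.0, 60.3, 84.1)
62 371 425 3 249
3 379 379 [array([-145. , -152.6]), array([-143.3, -149.7])]Traceback (most recent call last):
  File "<stdin>", line 11, in <module>
    return umr_minimum(a, axis, None, out, keepdims, initial, where)
ValueError: zero-size array to reduction operation minimum which has no identity
```

```bash
python3 - <<'E'
from h import *
D=np.load("wj.npz"); im,P,T=D["im"].astype(int),D["P"],D["T"]; c=cams.calibration("wrist")
u=np.array([np.cos(np.radians(84.1)),np.sin(np.radians(84.1))]); v=np.array([-u[1],u[0]])
o=np.array([.4907,.0612])
def J(p): return ((p-o)@u*1000).round(1),((p-o)@v*1000).round(1)
red=(im[...,0]>130)&(im[...,1]<70)&(im[...,2]<70); red[:220]=0; red[:,:400]=0; red[:,440:]=0; red[260:]=0; rr,cc=np.nonzero(red)
for r in np.unique(rr):
    k=cc[rr==r]; print(r,k.min(),k.max(),[J(atz((k.mean(),r),z,c,T)[:2]) for z in (.010,.022)],P[r,int(k.mean()),2].round(4))
p=P[red&np.isfinite(P[...,0])]; print("red jig x", np.median((p[:,:2]-o)@u),np.median((p[:,:2]-o)@v))
D=np.load("ws.npz"); P2=D["P"]
a=np.radians(-15.56); U=np.array([np.cos(a),np.sin(a)]);V=np.array([-U[1],U[0]]); q=(P2[...,:2]-[.540,.3244]); x=q@U;y=q@V
m=np.isfinite(x)&(abs(x)<.05)&(abs(y)<.007)&(P2[...,2]>.07)
A=np.c_[x[m],y[m],np.ones(m.sum())]; print("plane",np.linalg.lstsq(A,P2[...,2][m],rcond=None)[0])
m2=np.isfinite(x)&(abs(x)<.07)&(abs(y)<.012)&(P2[...,2]>.07); print("top y",y[m2].min(),y[m2].max(),"x",x[m2].min(),x[m2].max())
for d in(164.44,-15.56):
  for pos in([.54,.3244,.225],):
    for dd in (d+99.66,d-80.34): print(d,dd,ctrl.solve_ik(pos,down(d)), ctrl.solve_ik([.4907,.0612,.3],down(dd)))
print(ctrl.solve_ik([.477,-.068,.23],down(-5.9)),ctrl.solve_ik([.477,-.068,.23],down(174.1)))
E
```

```text
239 423 424 [(np.float64(-195.6), np.float64(50.7)), (np.float64(-192.3), np.float64(47.2))] 0.0211
240 423 425 [(np.float64(-196.1), np.float64(51.7)), (np.float64(-192.9), np.float64(48.2))] 0.0226
241 417 426 [(np.float64(-194.0), np.float64(52.7)), (np.float64(-190.8), np.float64(49.2))] 0.016
242 417 426 [(np.float64(-193.8), np.float64(53.7)), (np.float64(-190.7), np.float64(50.1))] 0.0172
243 417 426 [(np.float64(-194.1), np.float64(54.7)), (np.float64(-190.9), np.float64(51.1))] 0.018
244 417 426 [(np.float64(-194.0), np.float64(55.7)), (np.float64(-190.8), np.float64(52.1))] 0.017
245 417 425 [(np.float64(-193.6), np.float64(56.7)), (np.float64(-190.4), np.float64(53.0))] 0.0168
246 417 425 [(np.float64(-193.6), np.float64(57.7)), (np.float64(-190.5), np.float64(54.0))] 0.0173
247 417 425 [(np.float64(-193.7), np.float64(58.7)), (np.float64(-190.5), np.float64(55.0))] 0.0174
248 417 426 [(np.float64(-194.5), np.float64(59.7)), (np.float64(-191.3), np.float64(56.0))] 0.018
249 417 425 [(np.float64(-193.7), np.float64(60.7)), (np.float64(-190.5), np.float64(57.0))] 0.015
red j
[... 496 characters left out ...]
56e-01] [-2.65398022e-02 -1.76399817e-01  2.01146030e+00 -4.44089210e-16
  1.30653218e+00  7.64346236e-02]
-15.56 84.1 [ 4.22902539e-01  2.33495738e-01  1.72983853e+00 -8.88178420e-16
  1.17825839e+00  2.26527210e+00] [-2.65398022e-02 -1.76399817e-01  2.01146030e+00 -4.44089210e-16
  1.30653218e+00  7.64346236e-02]
-15.56 -95.9 [ 4.22902539e-01  2.33495738e-01  1.72983853e+00 -8.88178420e-16
  1.17825839e+00  2.26527210e+00] [-2.65398022e-02 -1.76399817e-01  2.01146030e+00 -4.44089210e-16
  1.30653218e+00 -3.06515803e+00]
[-2.96217418e-01 -1.13955864e-01  2.08452838e+00 -4.44089210e-16
  1.17102013e+00  1.37755333e+00] [-0.29621742 -0.11395586  2.08452838  0.          1.17102013 -1.76403932]
```

```bash
python3 - <<'E'
from h import *
D=np.load("ws.npz"); P2=D["P"]
a=np.radians(-15.56); U=np.array([np.cos(a),np.sin(a)]);V=np.array([-U[1],U[0]]); q=(P2[...,:2]-[.540,.3244]); x=q@U;y=q@V
m=np.isfinite(x)&(abs(x)<.05)&(abs(y)<.007)&(P2[...,2]>.07)&(P2[...,2]<.1)
A=np.c_[x[m],y[m],np.ones(m.sum())]; print("plane",np.linalg.lstsq(A,P2[...,2][m],rcond=None)[0])
f0=status.read_state()["ft_force"]
fingers.move_gripper(0.05,60)
ctrl.reach([.540,.3244,.30],down(-15.56)); ctrl.movel([.540,.3244,.225],.1)
s=status.read_state(); print(s["t"],s["tcp_pos"],s["ft_force"]-f0)
fingers.move_gripper(0.0,60)
s=status.read_state(); print(s["t"],s["tcp_pos"],s["opening"],s["grasp_force"],s["ft_force"]-f0)
ctrl.movel([.540,.3244,.24],.03)
s=status.read_state(); print(s["ft_force"]-f0)
ctrl.movel([.540,.3244,.36],.15)
s=status.read_state(); print(s["t"],s["tcp_pos"],s["opening"],s["ft_force"]-f0,s["wrist_torque"])
im,P,c,T=cloud("wrist"); save("g",im); np.savez("g.npz",im=im,P=P,T=T)
E
```

```text
plane [ 0.00026743 -0.00287687  0.08295105]
7.9833 [0.54038043 0.32459895 0.22575247] [ 0.3288843  -0.15984869  0.81870649]
8.375 [0.54042018 0.32447402 0.22608885] 0.017170813914574798 59.14226710796356 [-0.54808581 -0.50259779  4.14788529]
[ 0.47080383 -0.68512878 -2.30649095]
9.975 [0.53961694 0.32422754 0.35844863] 0.017131942284246623 [-0.7786781   0.22973634 -2.081864  ] [-0.04648686 -0.03718763 -0.01290493]
```

View pics/g.png

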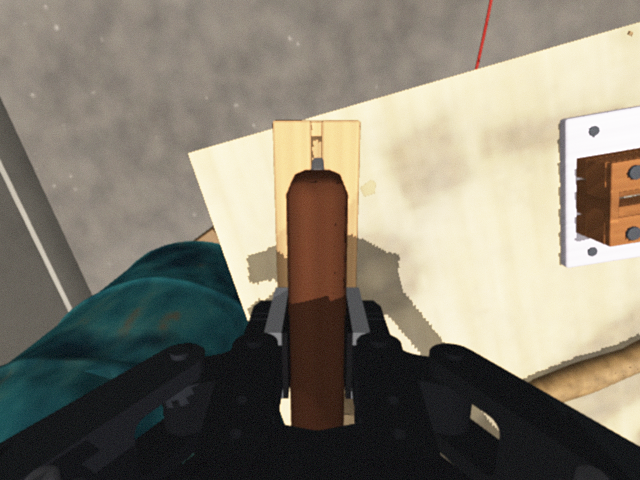

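The scraper is held square at the centre of the pads (columns 288–348), and the rest's slot below it is empty. Next is the insertion.

```bash
python3 - <<'E'
from h import *
ctrl.reach([.4907,.0612,.34],down(84.1)); ctrl.movel([.4907,.0612,.278],.1); ctrl.dwell(.2)
f0=status.read_state()["ft_force"]; print(status.read_state()["tcp_pos"])
for z in np.arange(.272,.2329,-.004):
    ctrl.movel([.4907,.0612,z],.05)
    s=status.read_state(); f=s["ft_force"]-f0; print(round(z,3),s["tcp_pos"].round(4),f.round(1),s["wrist_torque"].round(2))
    if f[2]>14 or np.hypot(*f[:2])>15: break
print(s["t"],s["opening"])
E
```

```text
[0.49109065 0.06119586 0.27901986]
0.272 [0.4904 0.0612 0.2714] [ 0.7 -0.4 -1. ] [ 0.    0.02 -0.02]
0.268 [0.4905 0.0612 0.2675] [-0.7 -0.4 -0.8] [ 0.02 -0.    0.01]
0.264 [0.4905 0.0612 0.2636] [ 0.1 -0.2 -0. ] [-0.    0.02  0.04]
0.26 [0.4914 0.0612 0.262 ] [-4.2 -0.6  8.8] [0.06 0.74 0.02]
0.256 [0.4922 0.0612 0.2618] [-13.5  -1.4  29. ] [ 0.04  2.65 -0.04]
14.15 0.01701713991990535
```

```bash
python3 - <<'E'
from h import *
v=np.array([-.9947,.1028]); o=np.array([.4907,.0612])
ctrl.movel([*o,.268],.05)
done=False
for d in (.0012,.002,.0028):
    p=o+d*v; ctrl.movel([*p,.268],.05); ctrl.dwell(.1); f0=status.read_state()["ft_force"]
    for z in (.264,.261,.258,.254,.250,.246,.242,.240,.238,.236):
        ctrl.movel([*p,z],.05); s=status.read_state(); f=s["ft_force"]-f0; print(d,z,s["tcp_pos"].round(4),f.round(1))
        if f[2]>12 or np.hypot(*f[:2])>12: break
    if s["tcp_pos"][2]<.248: break
    ctrl.movel([*p,.268],.05)
print(s["t"],s["opening"])
E
```

```text
0.0012 0.264 [0.4893 0.0613 0.2634] [0.2 1.8 0.1]
0.0012 0.261 [0.4894 0.0613 0.2607] [-0.6  0.1 -0.2]
0.0012 0.258 [0.4894 0.0613 0.2577] [-0.3  0.8  0.7]
0.0012 0.254 [0.4894 0.0613 0.2536] [ 0.7 -0.1 -0.6]
0.0012 0.25 [0.4894 0.0613 0.2496] [-0.6  0.5  0.8]
0.0012 0.246 [0.4894 0.0613 0.2456] [-0.5  1.6  0.6]
0.0012 0.242 [0.4894 0.0613 0.2416] [-0.1  0.6 -0.2]
0.0012 0.24 [0.4895 0.0613 0.24  ] [-0.  -0.4  0.2]
0.0012 0.238 [0.4899 0.0613 0.2399] [-4.  -0.2 11.1]
0.0012 0.236 [0.4903 0.0613 0.2398] [-10.4  -0.8  21.1]
17.3917 0.017147935753569953
```

```bash
python3 - <<'E'
from h import *
p=[.4895,.0613]
ctrl.movel([*p,.240],.05); fingers.move_gripper(.05,60); ctrl.movel([*p,.33],.12)
ctrl.reach([.455,-.05,.37],down(-5.9)); ctrl.dwell(.25)
im,P,c,T=cloud("wrist"); save("w2",im); np.savez("w2.npz",im=im,P=P,T=T)
m=np.isfinite(P[...,0])&(P[...,1]>-.03)&(P[...,1]<.15)&(P[...,0]>.42)&(P[...,0]<.56)&(P[...,2]>.06)&(P[...,2]<.13)
print("scraper top",rect(P[m&(P[...,2]>.09)]),np.percentile(P[m][:,2],[5,50,95]))
u=np.array([np.cos(np.radians(84.1)),np.sin(np.radians(84.1))]); v=np.array([-u[1],u[0]]); o=np.array([.4905,.0612])
J=lambda q:np.round([(q[:2]-o)@u*1e3,(q[:2]-o)@v*1e3],1)
for q,z in(("handle",.075),("pointer",.0145),("mark",.010)):
    for t in tip_of(q,"wrist")[:2]: print(q,round(t["score"],2),np.round(t["position"],1),J(atz(t["position"],z,c,T)))
h=np.isfinite(P[...,0])&(P[...,1]<-.03)&(P[...,2]>.08)&(P[...,2]<.095)&(P[...,0]>.42)&(P[...,0]<.54); print("handle",rect(P[h]),J(np.array(rect(P[h])[0])/1e3))
I=im.astype(int); red=(I[...,0]>120)&(I[...,1]<80)&(I[...,2]<80)&np.isfinite(P[...,0])&(abs(P[...,0]-.42)<.03)&(abs(P[...,1]+.13)<.04)
rr,cc=np.nonzero(red)
for r in np.unique(rr): k=cc[rr==r]; print(r,k.min(),k.max(),P[r,k][:,2].round(4).min(),P[r,k][:,2].max().round(4),"at .022",J(atz((k.min()-.5,r),.022,c,T)),J(atz((k.max()+.5,r),.022,c,T)))
print(status.read_state()["t"])
b=im[int(rr.mean())-60:int(rr.mean())+40,int(cc.mean())-120:int(cc.mean())+40]
o2=np.zeros((600,800,3),np.uint8); o2[:500]=cv2.resize(b,(800,500),interpolation=cv2.INTER_CUBIC); print(rr.mean(),cc.mean()); save("v5",o2[:500])
E
```

```text
scraper top (array([489.9,  59.7]), 109.4, 18.4, 84.09) [0.07950198 0.09640403 0.09799202]
handle 0.73 [342.5 192. ] [-130.5   -1.5]
mark 0.63 [409.7 243.3] [-191.5   52.6]
handle (array([477.5, -67.9]), 60.0, 14.0, -6.01) [-129.8   -0.3]
240 415 415 0.0198 0.0198 at .022 [-192.4   46.2] [-193.2   46.2]
241 414 416 0.021 0.0226 at .022 [-191.6   47.1] [-194.    47.1]
242 409 417 0.0119 0.0246 at .022 [-187.6   47.9] [-194.9   47.9]
243 407 417 0.0123 0.0226 at .022 [-186.1   48.8] [-194.9   48.8]
244 407 417 0.0128 0.0226 at .022 [-186.1   49.6] [-195.    49.6]
245 407 417 0.0137 0.0222 at .022 [-186.2   50.4] [-195.1   50.4]
246 407 417 0.0138 0.0223 at .022 [-186.2   51.3] [-195.1   51.3]
247 407 417 0.0135 0.0232 at .022 [-186.3   52.1] [-195.2   52.1]
248 407 417 0.0142 0.0223 at .022 [-186.3   53. ] [-195.2   53. ]
249 407 417 0.0135 0.0224 at .022 [-186.4   53.8] [-195.3   53.8]
250 407 417 0.0135 0.0227 at .022 [-186.4   54.7] [-195.3   54.7]
251 407 417 0.0132 0.0236 at .022 [-186.5   55.5] [-195.4   55.5]
252 406 417 0.0124 0.0226 at .022 [-185.7   56.4] [-195.5   56.4]
253 407 417 0.0132 0.022 at .022 [-186.6   57.2] [-195.5   57.2]
20.6167
247.8125 412.14285714285717
```

View pics/w2.png

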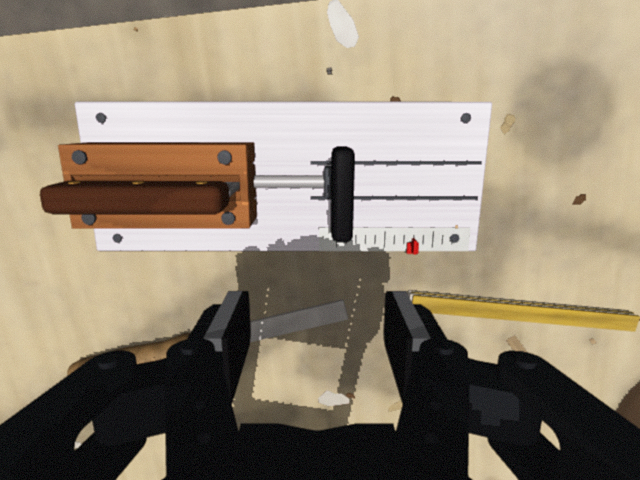

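View pics/v5.png

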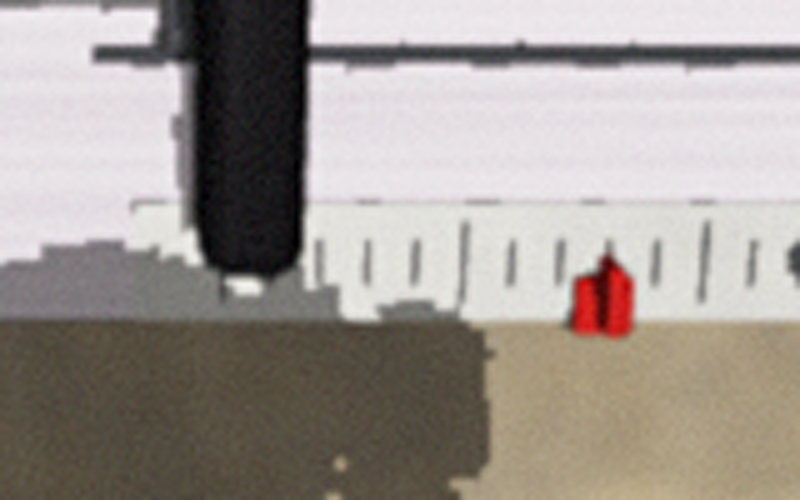

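```bash
python3 - <<'E'
from h import *
ctrl.reach([.428,-.126,.32],down(-5.9)); ctrl.dwell(.25)
im,P,c,T=cloud("wrist"); save("w3",im)
u=np.array([np.cos(np.radians(84.1)),np.sin(np.radians(84.1))]); v=np.array([-u[1],u[0]]); o=np.array([.4905,.0612])
J=lambda q:np.round([(q[:2]-o)@u*1e3,(q[:2]-o)@v*1e3],1)
for q,z in(("handle",.075),("pointer",.0145),("mark",.010)):
    for t in tip_of(q,"wrist")[:2]: print(q,round(t["score"],2),np.round(t["position"],1),J(atz(t["position"],z,c,T)))
h=np.isfinite(P[...,0])&(P[...,1]<-.03)&(P[...,2]>.08)&(P[...,2]<.095)&(P[...,0]>.42)&(P[...,0]<.54)&(P[...,1]>-.09); print("handle",rect(P[h]),J(np.array(rect(P[h])[0])/1e3))
I=im.astype(int); red=(I[...,0]>110)&(I[...,1]<80)&(I[...,2]<80)&np.isfinite(P[...,0])&(abs(P[...,0]-.42)<.03)&(abs(P[...,1]+.13)<.04)
rr,cc=np.nonzero(red)
for r in np.unique(rr): k=cc[rr==r]; print(r,k.min(),k.max(),"at .022",J(atz((k.min()-.5,r),.022,c,T)),J(atz((k.max()+.5,r),.022,c,T)))
print(status.read_state()["t"])
r,q=int(rr.mean()),int(cc.mean()); save("v6",cv2.resize(im[r-30:r+30,q-50:q+50],(800,480),interpolation=cv2.INTER_NEAREST)); print(r,q)
E
```

```text
handle 0.66 [196.3 174.1] [-129.    -0.9]
pointer 0.66 [225.5 235.1] [-128.5   48.7]
mark 0.53 [312.6 241.6] [-189.1   54.7]
handle (array([477.3, -68.2]), 59.6, 14.6, -6.3) [-130.1   -0.2]
235 318 319 at .022 [-192.6   46.5] [-193.9   46.5]
236 317 320 at .022 [-191.9   47.2] [-194.6   47.2]
237 317 320 at .022 [-191.9   47.9] [-194.6   47.9]
238 313 324 at .022 [-189.2   48.6] [-197.3   48.6]
239 313 325 at .022 [-189.2   49.3] [-198.    49.3]
240 313 324 at .022 [-189.2   50.1] [-197.3   50. ]
241 313 324 at .022 [-189.2   50.8] [-197.3   50.8]
242 312 324 at .022 [-188.5   51.5] [-197.3   51.5]
243 316 325 at .022 [-191.2   52.2] [-198.    52.2]
244 313 324 at .022 [-189.2   52.9] [-197.3   52.9]
245 314 321 at .022 [-189.8   53.6] [-195.3   53.6]
246 313 322 at .022 [-189.1   54.3] [-196.    54.3]
247 312 323 at .022 [-188.5   55. ] [-196.7   55. ]
248 314 324 at .022 [-189.8   55.7] [-197.4   55.7]
249 313 323 at .022 [-189.1   56.5] [-196.7   56.5]
250 318 322 at .022 [-192.6   57.2] [-196.    57.2]
21.5333
242 318
```

View pics/v6.png

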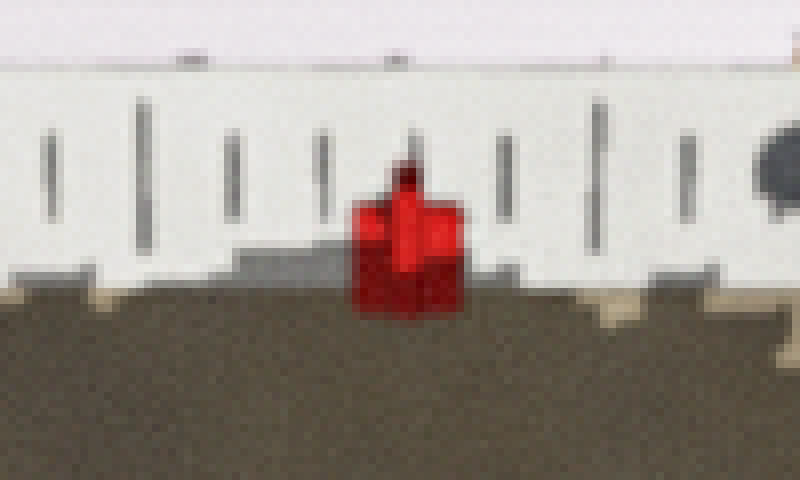

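```bash
python3 - <<'E'
from h import *
u=np.array([np.cos(np.radians(84.1)),np.sin(np.radians(84.1))]); v=np.array([-u[1],u[0]]); o=np.array([.4905,.0612])
J=lambda q:np.round([(q[:2]-o)@u*1e3,(q[:2]-o)@v*1e3],2)
W=lambda x,y=0:o+x*u+y*v
ctrl.reach([*W(-.130),.32],down(-5.9)); ctrl.movel([*W(-.130),.23],.1); ctrl.dwell(.1)
s=status.read_state(); f0=s["ft_force"]; print(s["tcp_pos"],J(s["tcp_pos"]))
fingers.move_gripper(0,80); ctrl.dwell(.2)
s=status.read_state(); x0=J(s["tcp_pos"])[0]; print(s["opening"],s["grasp_force"],J(s["tcp_pos"]),s["ft_force"]-f0)
ctrl.movel([*W(-.160),.23],.05); s=status.read_state(); print(J(s["tcp_pos"]),s["ft_force"]-f0)
cmd=-.1932; ctrl.movel([*W(cmd),.23],.04); ctrl.dwell(.3)
for i in range(2):
    s=status.read_state(); x=np.mean([((status.read_state()["tcp_pos"][:2]-o)@u,ctrl.dwell(.05))[0] for _ in range(5)])
    print("disp",x*1e3+130,x*1e3-x0,s["tcp_pos"],s["ft_force"]-f0,s["opening"])
    cmd+=-.1932-x; ctrl.movel([*W(cmd),.23],.03); ctrl.dwell(.2)
s=status.read_state(); print(J(s["tcp_pos"]),s["t"])
im,P,c,T=cloud("wrist"); save("w4",im)
for n in("wrist","top"):
    if n=="top": im,P,c,T=cloud("top"); save("t4",im)
    for q,z in(("pointer",.0145),("mark",.010),("handle",.075)):
        for t in tip_of(q,n)[:2]: print(n,q,round(t["score"],2),np.round(t["position"],1),J(atz(t["position"],z,c,T)))
E
```

```text
[ 0.47757384 -0.06823088  0.23097493] [-130.07   -0.45]
0.012837038604610676 78.57148289680481 [-130.11   -0.18] [-1.34214677 -1.45178768  5.44804619]
[-159.4    -0.17] [0.24930049 5.43316877 5.77778234]
disp -62.184641803753266 -62.07464180375325 [ 0.47094307 -0.13000579  0.23049802] [-0.52929681  7.12932887  7.15888917] 0.012743653352752727
disp -63.175091170727256 -63.06509117072724 [ 0.47084767 -0.13097597  0.23052121] [0.03358943 6.22040406 7.27737738] 0.01256609594912081
[-193.21   -0.2 ] 27.1333
wrist handle 0.57 [312.4 333.1] [-191.     -0.72]
top handle 0.55 [351. 241.] [-190.63    1.62]
```

View pics/w4.png

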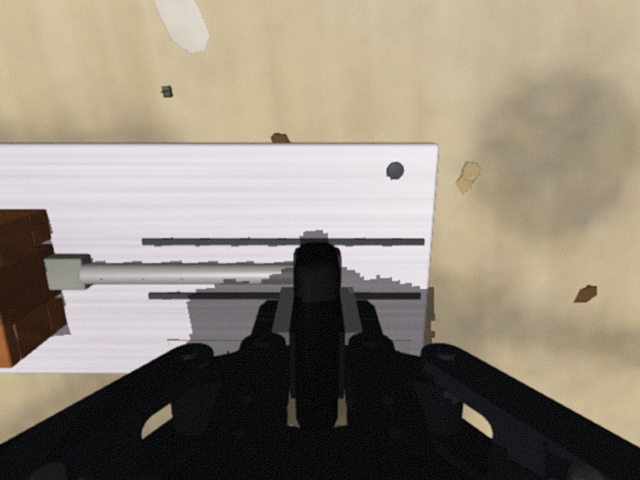

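```bash
python3 - <<'E'
from h import *
u=np.array([np.cos(np.radians(84.1)),np.sin(np.radians(84.1))]); v=np.array([-u[1],u[0]]); o=np.array([.4905,.0612])
im,P,c,T=cloud("scene"); save("s4",im)
for q,z in(("pointer",.0145),("mark",.010)):
    for t in tip_of(q,"scene")[:2]: print(q,t["score"],t["position"],((atz(t["position"],z,c,T)[:2]-o)@u*1e3).round(1))
for y in(.048,.053): print(proj([*(o-.1932*u+y*v),.0145],c,T))
a=cv2.resize(im[205:335,250:420],(523,400)); b=cv2.resize(im[235:290,360:410],(270,297),interpolation=cv2.INTER_CUBIC)
O=np.zeros((400,800,3),np.uint8); O[:,:523]=a; O[:297,530:]=b; save("v7",O); print(status.read_state()["t"])
E
```

```text
pointer 0.6 [380.7, 254.1] -189.9
mark 0.38 [384.6, 260.4] -183.7
[384.59782406 255.23663539]
[386.28052491 256.24922157]
27.6833
```

View pics/v7.png

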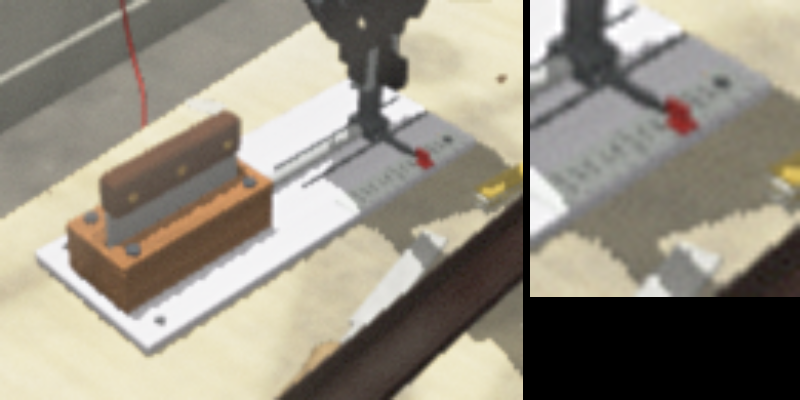

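The scraper stands upright in the slot with its top at about 97 mm. The pointer tip meets the red fin at around (384, 255) in the scene image. I'm handing the job in.

```bash
python3 -c "
from h import *
print(ctrl.job_done())"
```

```text
the job is handed in; nothing more can be done
None
```

I handed the job in at about 28 s: the scraper is fully seated in the jig slot and released, and the arm is still holding the stone slide about 63 mm out, with the pointer on the red mark by my measurements.

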